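Lay out the betel set

TASK

Get the betel set ready for guests: slide each tin that is out on the table into the sleeve of its own colour in the aluminium case, lid up and fully home, and pick up the tray by its bar and tip all the areca nuts off its open lip into the blue bowl. Then set the empty tray back down level on the middle of its cork mat, with the bowl left standing on the table, and leave the perfume bottle and the torch alone. Any nut that misses the bowl is to be picked up and put in it.

Things in the scene. Friction and masses are not known exactly. Their poses are not given: they have to be found in the camera images.
- tin_red: flat aluminium betel tin with a red band and red lid panel, 100 x 40 x 30 mm high, about 0.15 kg, lying lid up on the table; origin at the centre of its underside, x along its 100 mm length (both ends alike), z up. May be absent.
- home_red (a point): underside centre of the red tin when fully home in the red-marked sleeve; axes as case, at y = +58 mm on the case, on the table surface. The sleeve is 43 mm wide, 33 mm high inside and 100 mm deep: its mouth plane lies 50 mm from here along -x and its stop 50 mm along +x, so a tin at home lies with its end flush with the mouth.
- tin_yellow: flat aluminium betel tin with a yellow band and yellow lid panel, 100 x 40 x 30 mm high, about 0.15 kg, lying lid up on the table; origin at the centre of its underside, x along its 100 mm length (both ends alike), z up. May be absent.
- home_yellow (a point): underside centre of the yellow tin when fully home in the yellow-marked sleeve; axes as case, at y = 0 mm on the case, on the table surface. The sleeve is 43 mm wide, 33 mm high inside and 100 mm deep: its mouth plane lies 50 mm from here along -x and its stop 50 mm along +x, so a tin at home lies with its end flush with the mouth.
- tin_green: flat aluminium betel tin with a green band and green lid panel, 100 x 40 x 30 mm high, about 0.15 kg, lying lid up on the table; origin at the centre of its underside, x along its 100 mm length (both ends alike), z up. May be absent.
- home_green (a point): underside centre of the green tin when fully home in the green-marked sleeve; axes as case, at y = -58 mm on the case, on the table surface. The sleeve is 43 mm wide, 33 mm high inside and 100 mm deep: its mouth plane lies 50 mm from here along -x and its stop 50 mm along +x, so a tin at home lies with its end flush with the mouth.
- case: aluminium betel case fixed to the table, 106 x 189 x 37 mm high; origin at its centre on the table. Three parallel sleeves 58 mm apart, floored by the table; tins go in along its +x, mouths face -x. Walls 15 mm thick end in pointed noses that lead in from 7 mm off; roof at 33 to 37 mm height with a window. A red (+y), yellow (middle) or green (-y) roof patch marks each sleeve.
- mat: cork mat fixed to the table, 210 (x) x 155 (y) x 4 mm; origin under its centre, z up. The tray starts on it.
- tray: bamboo carrying tray, 170 (x) x 120 (y) mm, about 0.3 kg, 5 mm floor, 30 mm high walls at the sides and +x end, open lip (no wall, 110 mm wide) at the -x end; a fixed carrying bar along y arches over the middle. Origin at the centre of its underside, z up.
- tray_bar (a point): centre of the tray's carrying bar, 95 mm above the tray's underside over its middle; the bar runs along the tray's y (132 mm), is 16 mm wide (x) and 20 mm tall, on thin posts at y = +-63 mm; axes as the tray
- tray_lip (a point): middle of the tray's open lip on the floor, 85 mm from the tray's centre along its -x, 5 mm above its underside; axes as the tray
- nut1: husked areca nut, orange-brown, round, 40 mm across and 38 mm high with a 20 mm flat foot it stands on, about 30 g, standing on the tray; origin at the foot's centre (off the nut's middle by 19 mm along its z). It slides or rolls off at a tray tilt of some 30 to 40 degrees. May be absent.
- nut2: husked areca nut, orange-brown, round, 40 mm across and 38 mm high with a 20 mm flat foot it stands on, about 30 g, standing on the tray; origin at the foot's centre (off the nut's middle by 19 mm along its z). It slides or rolls off at a tray tilt of some 30 to 40 degrees. May be absent.
- nut3: husked areca nut, orange-brown, round, 40 mm across and 38 mm high with a 20 mm flat foot it stands on, about 30 g, standing on the tray; origin at the foot's centre (off the nut's middle by 19 mm along its z). It slides or rolls off at a tray tilt of some 30 to 40 degrees. May be absent.
- nut4: husked areca nut, orange-brown, round, 40 mm across and 38 mm high with a 20 mm flat foot it stands on, about 30 g, standing on the tray; origin at the foot's centre (off the nut's middle by 19 mm along its z). It slides or rolls off at a tray tilt of some 30 to 40 degrees. May be absent.
- nut5: husked areca nut, orange-brown, round, 40 mm across and 38 mm high with a 20 mm flat foot it stands on, about 30 g, standing on the tray; origin at the foot's centre (off the nut's middle by 19 mm along its z). It slides or rolls off at a tray tilt of some 30 to 40 degrees. May be absent.
- bowl: blue melamine bowl, loose, 170 mm across the rim, 65 mm high, foot 77 mm across, about 0.35 kg; origin at the centre of its underside, z up
- perfume: amber glass perfume bottle with a twist cap, 48 mm across, 68 mm high, standing; origin under its centre. To be left alone.
- torch: black plastic solar torch, 110 (x) x 50 x 25 mm, lying; origin at the centre of its underside. To be left alone.
Not all that is in view belongs to the job. Leave any orange or pink look-alike of the tray alone.

How it is judged:
By the outcome, as a careful person would: the job done as asked, in the order asked, and still so for the second after the job is handed in, with the robot touching nothing.
Of tin_red, tin_yellow, tin_green only 2 to 3 are there at a start; the rules pass over those that are not, and their reading is None.
Of nut1, nut2, nut3, nut4, nut5 only 3 to 5 are there at a start; the rules pass over those that are not, and their reading is None.
At some moment in a run one of tin_red, tin_yellow, tin_green may be knocked a few centimetres aside while the robot is not near it.
It also fails if it takes over 210 s, if anything falls off the work surface, if the arm or the gripper's body presses on something with over 40 N, if the wrist force passes 120 N, or if a joint passes its speed limit or range.

ROBOT

A 6-joint arm with a two-finger parallel gripper is mounted at the origin on the work surface. World frame = base frame: x ahead of the robot, y to its left, z up, the work surface at z = 0. Lengths are in m, angles in rad, forces in N, time in s.
With the tool pointing down it reaches from about 0.3 to 0.75 m from the base axis. Payload 8.5 kg.
Tool frame: the origin (TCP) lies between the finger pads; the fingertips stand 17 mm ahead of it and the grasp point (between the pads) lies 2 mm behind it; z points along the fingers, y is the direction in which the jaws open and shut (so a half turn about z gives the same grasp; the last joint's range is limited). The gripper opens to 85 mm and grips with 20 to 120 N. Pads are 22 mm wide; open, the fingers measure 114 mm over their backs; the gripper's body (76 mm by 85 mm) begins 54 mm behind the grasp point. The pads swing forward as they close: fully open they stand 13 mm farther back than shut.
Start: joints at [-0.215, 0.381, 1.297, -0, 1.464, -0.215], TCP at [0.55, 0, 0.248] pointing down, gripper open.
Joint ranges: [-3.11, 3.11], [-0.89, 2.33], [0.22, 2.48], [-1.42, 4.56], [0.17, 2.85], [-2.88, 2.88]. Speed limits (rad/s): [2.39, 2.39, 3.14, 3.14, 3.14, 3.14].

INTERFACE

Orientations are given as a unit quaternion [w, x, y, z].
In Python, from bench import env, cams, search_frame, silhouettes gives the robot as it stands.
- The arm moves only by the shell command python3 -m crank 'ROWS' [FORCE]. ROWS is JSON, a list of rows, each an object of numbers: "grip": the opening, from -1 (shut) to 1 (fully open), so that 0 is half open; "x", "y", "z": the shift along the world's x, y, z in cm; "rx", "ry", "rz": the turn, a rotation vector about the world's x, y, z in rad. A call has 1 to 20 rows; each row is the pose to reach, as a shift and turn from the pose commanded when the call began; what a row does not reach only later rows make up. A row lasts 1/10 s, in which the tool goes at most 50 mm and 8.59 degrees, less where a joint would pass 70% of its speed; a pose out of reach is approached as far as the arm can. A call with a gripper value outside its range is refused whole. The fingers move at their own pace and stop on an object; FORCE is the grip in N (left out, the last holds). Time passes only in rows, so rows that repeat a pose let the fingers close. It gives the time, the measured TCP pose, the force and the opening at its end, in the units of the state.
- env.get_obs(): the state, without advancing time (a new reading comes with each control period).
- cams.read_camera(name): name is "scene" or "side" or "wrist"; returns a dict with "img" (480x640x3 uint8, red, green, blue), "intrinsics" (3x3 intrinsics, pixels), "D" ([k1, k2, p1, p2, k3] as OpenCV has them; the pictures are not rectified), "rvec" (rotation vector, rad) and "tvec" (3), from world to camera coordinates, as OpenCV has them; the wrist camera has in their place "T_tool_cam" (4x4, takes a point from camera to tool coordinates, whose origin is the TCP and whose axes are the flange's). Camera axes: x right, y down, z forward; pixel columns grow to the right and rows downward; lengths in m; the calibration is good to about 2 mm. A picture is of the moment at which its call begins: read the wrist's pose just before it. There is no depth.
- env.close_job(): hands the job in, once; it reports no verdict.
Trained networks look in the newest picture that a camera, given by its name, has taken for a name from the list of things; names that differ only in an ending like _2 or _b are one class to them, and where a whole thing is asked for, a point or a joint stands for the part that bears it (a point fixed in the world has none). Each returns a list of dicts, best first, with "p" (0 to 1); they miss things now and then, are a little off and sometimes report something else, mostly with a low value. They report only what shows in the picture. A call takes as long as a camera call. They do not tell look-alikes from the thing itself.
- search_frame(camera, name): "position" ([column, row] in pixels, amid what is visible of it).
- silhouettes(camera, name): "region" (480x640 bool, what is visible of it) and "position" ([column, row] in pixels, amid what is visible of it).
The state is a dict: "time": time; "qpos": joint angles; "qvel": joint speeds; "tau": joint torques, N m; "tool_pos": TCP position; "tcp_rot": TCP orientation; "force": force on the tool from outside, world axes, zero at the start; "wrist_torque": the same for the moment, N m; "finger_gap": opening from 0.0 (shut) to 1.0 (fully open).
Only numpy, scipy, OpenCV 4.12 (cv2) and the standard library are available. Lean on these libraries where they do the work, as an engineer would, in place of code of your own. Each camera call takes 0.05 s, during which the arm holds its last target. There are 200 camera calls.

## Working session

There is one attempt and no reset: what is moved stays moved. The work goes in short steps, Python scripts to look and compute and a shell command to move; the robot and the scene stay as the last step left them, time stands still between calls to the robot, and variables do not carry over. Pictures are saved under pics/ and viewed, about 12 in all and at most 16, crops included, and the job is handed in when it is done.

```bash
ls; mkdir -p pics; cat > h.py <<'E'
import numpy as np, cv2
from scipy.spatial.transform import Rotation as R
from bench import env, cams, search_frame, silhouettes
def cam(name):
    o=env.get_obs(); c=cams.read_camera(name)
    K=np.array(c["intrinsics"]);D=np.array(c["D"])
    if name=="wrist":
        q=o["tcp_rot"]; T=np.eye(4);T[:3,:3]=R.from_quat([q[1],q[2],q[3],q[0]]).as_matrix();T[:3,3]=o["tool_pos"]
        Tc=np.linalg.inv(T@np.array(c["T_tool_cam"]));Rm,t=Tc[:3,:3],Tc[:3,3]
    else:
        Rm=cv2.Rodrigues(np.array(c["rvec"],float))[0];t=np.array(c["tvec"],float).ravel()
    return c["img"],K,D,Rm,t
def back(px,z,C):
    _,K,D,Rm,t=C
    u=cv2.undistortPoints(np.array(px,float).reshape(-1,1,2),K,D).reshape(-1,2)
    d=np.c_[u,np.ones(len(u))]@Rm; o=-Rm.T@t
    return o+d*((z-o[2])/d[:,2])[:,None]
def proj(p,C):
    _,K,D,Rm,t=C
    return cv2.projectPoints(np.array(p,float).reshape(-1,1,3),cv2.Rodrigues(Rm)[0],t,K,D)[0].reshape(-1,2)
def save(C,n): cv2.imwrite("pics/"+n,C[0][:,:,::-1])
E
cat > a.py <<'E'
from h import *
o=env.get_obs();print(o["time"],o["tool_pos"],o["tcp_rot"],o["force"])
for n in("scene","side"):
    C=cam(n);save(C,n+"0.png");print(n,"cam at",(-C[3].T@C[4]).round(3))
    for k,z in [("tin_red",.03),("tin_yellow",.03),("tin_green",.03),("case",.037),("tray",.03),("nut1",.03),("bowl",.05),("mat",.004),("perfume",.03),("torch",.02)]:
        for r in silhouettes(n,k)[:6]:
            if r["p"]>.3: print(n,k,round(r["p"],2),np.round(r["position"]),int(r["region"].sum()),back(r["position"],z,C)[0].round(3))
E
python3 a.py
```

```text
pics
0.0 [5.49703732e-01 5.46685510e-05 2.47697093e-01] [-6.56815279e-04  7.07113888e-01  7.07099241e-01 -4.25797622e-04] [-0.44960578 -0.41169893 -0.01396079]
scene cam at [ 1.16  -0.765  1.249]
scene tin_red 0.69 [334. 223.] 535 [0.445 0.045 0.03 ]
scene tin_green 0.68 [376. 274.] 619 [ 0.651 -0.013  0.03 ]
scene case 0.75 [418. 196.] 1601 [0.559 0.298 0.037]
scene tray 0.93 [325. 322.] 2793 [ 0.654 -0.218  0.03 ]
scene tray 0.85 [248. 412.] 4208 [ 0.692 -0.516  0.03 ]
scene tray 0.74 [176. 253.] 2415 [ 0.195 -0.343  0.03 ]
scene nut1 0.78 [333. 342.] 204 [ 0.71  -0.248  0.03 ]
scene nut1 0.69 [336. 320.] 196 [ 0.67  -0.194  0.03 ]
scene bowl 0.89 [226. 303.] 2966 [ 0.439 -0.361  0.05 ]
scene mat 0.81 [324. 357.] 1250 [ 0.712 -0.284  0.004]
scene perfume 0.78 [418. 293.] 385 [0.772 0.015 0.03 ]
scene torch 0.65 [441. 267.] 652 [0.765 0.135 0.02 ]
side cam at [ 0.284 -0.882  0.679]
side tin_red 0.77 [288. 237.] 688 [0.437 0.021 0.03 ]
side tin_red 0.71 [410. 281.] 259 [ 0.663 -0.193  0.03 ]
side tin_green 0.89 [371. 235.] 572 [ 0.637 -0.013  0.03 ]
side case 0.63 [300. 180.] 1411 [0.523 0.288 0.037]
side tray 0.73 [502. 403.] 8350 [ 0.693 -0.515  0.03 ]
side tray 0.64 [410. 297.] 3922 [ 0.645 -0.241  0.03 ]
side tray 0.64 [176. 385.] 7060 [ 0.177 -0.358  0.03 ]
side nut1 0.64 [440. 298.] 253 [ 0.703 -0.257  0.03 ]
side nut1 0.64 [396. 293.] 325 [ 0.619 -0.224  0.03 ]
side nut1 0.6 [410. 282.] 277 [ 0.664 -0.196  0.03 ]
side bowl 0.57 [328. 354.] 6219 [ 0.437 -0.364  0.05 ]
side mat 0.97 [417. 321.] 1350 [ 0.645 -0.285  0.004]
side mat 0.36 [296. 181.] 1573 [0.523 0.343 0.004]
side perfume 0.87 [420. 223.] 506 [0.776 0.012 0.03 ]
side perfume 0.62 [413. 295.] 3782 [ 0.653 -0.236  0.03 ]
side torch 0.59 [393. 205.] 582 [0.749 0.126 0.02 ]
side torch 0.38 [441. 296.] 236 [ 0.716 -0.242  0.02 ]
```

View pics/scene0.png

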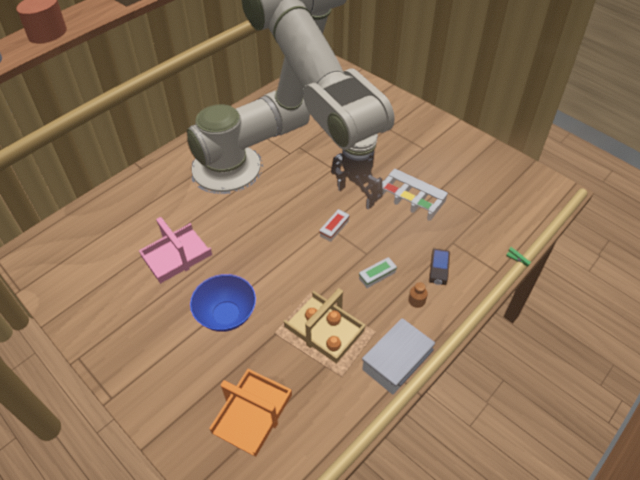

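View pics/side0.png

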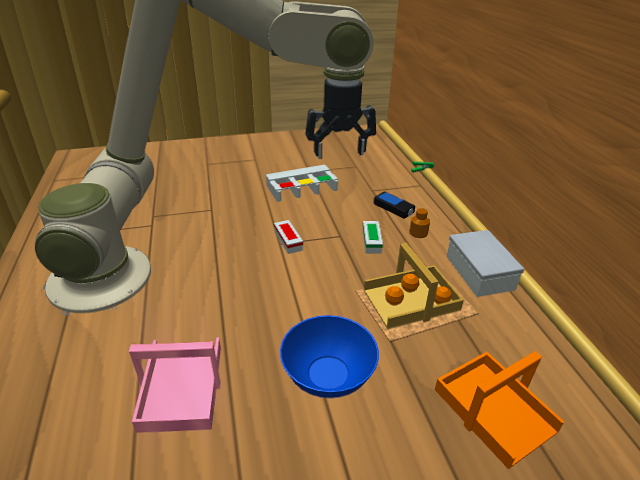

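The scene shows red and green tins out with no yellow, three nuts on the bamboo tray at (325,325), the blue bowl at (225,303), and the case at (415,195) with its mouths toward −y. I'll take a close look from above.

```bash
python3 -m crank '[{"y":3,"z":3},{"y":7,"z":8},{"y":10,"z":12},{"y":10,"z":12},{"y":10,"z":12}]'
cat > b.py <<'E'
import sys
from h import *
C=cam("wrist");save(C,sys.argv[1]);print("cam at",(-C[3].T@C[4]).round(3))
for k,z in [("tin_red",.03),("tin_green",.03),("case",.037)]:
    for r in silhouettes("wrist",k)[:3]:
        if r["p"]>.3:
            p=back(r["position"],z,C)[0]
            m=r["region"].astype(np.uint8);cn=max(cv2.findContours(m,0,2)[0],key=cv2.contourArea).reshape(-1,2)
            w=back(cn,z,C)[:,:2]; q=cv2.minAreaRect((w*1000).astype(np.float32))
            print(k,round(r["p"],2),np.round(r["position"]),p.round(3),"rect mm",np.round(q[0],1),np.round(q[1],1),round(q[2],1), "corners",cv2.boxPoints(q).round(0).tolist())
E
python3 b.py w1.png
```

```text
cam at [0.55  0.07  0.375]
tin_red 0.64 [218. 155.] [0.445 0.052 0.03 ] rect mm [444.   47.4] [47.1 99.5] 9.9 corners [[412.0, 92.0], [429.0, -6.0], [476.0, 2.0], [459.0, 100.0]]
tin_green 0.88 [408. 202.] [0.638 0.005 0.03 ] rect mm [640.5   3. ] [101.9  46.9] 76.7 corners [[606.0, -41.0], [652.0, -52.0], [675.0, 47.0], [629.0, 58.0]]schema error: expected keys grip, x, y, z, rx, ry, rz
```

View pics/w1.png

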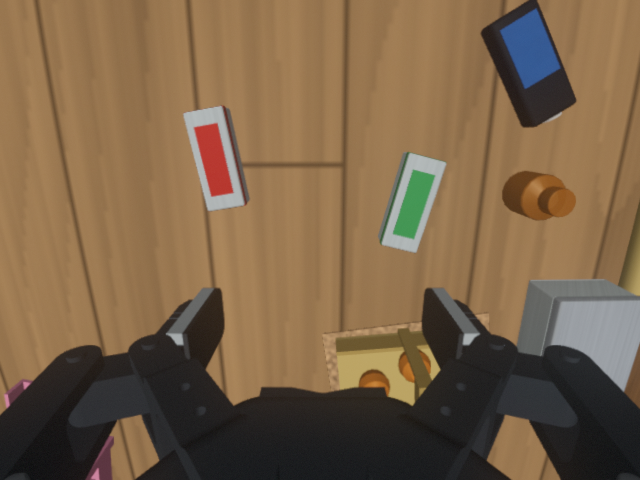

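Wrist view: image up is +y and right is +x. The red tin's lid is at (215,158) and the green tin's at (413,202). The move was refused because every row needs all the keys.

```bash
python3 -m crank '[{"grip":1,"x":0,"y":3,"z":3,"rx":0,"ry":0,"rz":0},{"grip":1,"x":0,"y":6,"z":6,"rx":0,"ry":0,"rz":0},{"grip":1,"x":0,"y":9,"z":9,"rx":0,"ry":0,"rz":0},{"grip":1,"x":0,"y":10,"z":10,"rx":0,"ry":0,"rz":0},{"grip":1,"x":0,"y":10,"z":10,"rx":0,"ry":0,"rz":0},{"grip":1,"x":0,"y":10,"z":10,"rx":0,"ry":0,"rz":0}]'
python3 b.py w2.png
```

```text
time: 1.9
tool_pos: [0.5498, 0.0993, 0.3468]
tcp_rot: [-0.001, 0.707, 0.707, -0.001]
force: [-1.0, -0.2, 0.2]
finger_gap: 0.997
cam at [0.55  0.169 0.473]
tin_red 0.65 [294.  40.] [0.514 0.281 0.03 ] rect mm [529.4 279.7] [ 87.7 199.3] 89.8 corners [[430.0, 236.0], [629.0, 236.0], [629.0, 323.0], [430.0, 324.0]]
tin_red 0.64 [247. 225.] [0.446 0.054 0.03 ] rect mm [443.1  49. ] [ 47.1 102.9] 9.4 corners [[411.0, 96.0], [428.0, -6.0], [475.0, 2.0], [458.0, 104.0]]
tin_green 0.95 [387. 258.] [0.639 0.006 0.03 ] rect mm [641.1   4.4] [106.3  46.6] 77.2 corners [[607.0, -42.0], [652.0, -53.0], [676.0, 51.0], [630.0, 61.0]]
case 0.78 [295.  39.] [0.517 0.28  0.037] rect mm [529.9 279.1] [ 84.  195.8] 89.8 corners [[432.0, 237.0], [628.0, 237.0], [628.0, 321.0], [432.0, 321.0]]
case 0.45 [484. 254.] [0.771 0.014 0.037] rect mm [772.4  13.1] [45.8 78. ] 54.7 corners [[727.0, 17.0], [791.0, -28.0], [817.0, 9.0], [754.0, 54.0]]
```

View pics/w2.png

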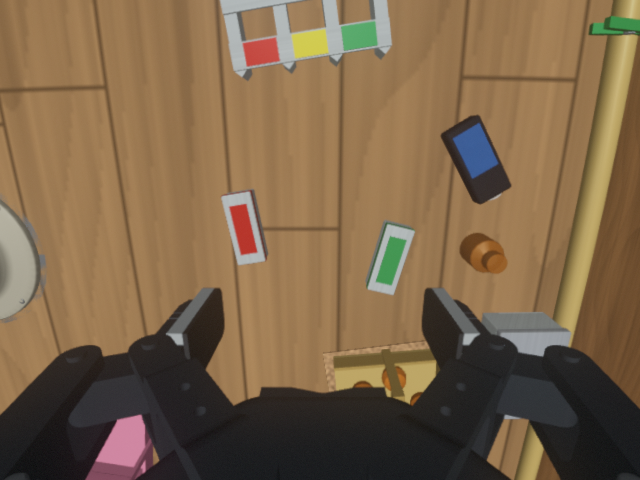

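```bash
python3 -m crank '[{"grip":1,"x":-1,"y":4,"z":0,"rx":0,"ry":0,"rz":0},{"grip":1,"x":-2,"y":8,"z":0,"rx":0,"ry":0,"rz":0},{"grip":1,"x":-2,"y":10,"z":0,"rx":0,"ry":0,"rz":0},{"grip":1,"x":-2,"y":10,"z":0,"rx":0,"ry":0,"rz":0},{"grip":1,"x":-2,"y":10,"z":0,"rx":0,"ry":0,"rz":0}]'
cat >> h.py <<'E'
def patches(C,z,cols=("red","yellow","green"),amin=150):
    h=cv2.cvtColor(C[0],cv2.COLOR_RGB2HSV);H,S,V=h[...,0].astype(int),h[...,1],h[...,2]
    out=[]
    for c in cols:
        m={"red":(H<5)|(H>174),"yellow":(H>25)&(H<34),"green":(H>50)&(H<75)}[c]&(S>170)&(V>70)
        m=cv2.morphologyEx(m.astype(np.uint8),cv2.MORPH_OPEN,np.ones((3,3)))
        for cn in cv2.findContours(m,0,2)[0]:
            if cv2.contourArea(cn)<amin: continue
            q=cv2.minAreaRect((back(cn.reshape(-1,2),z,C)[:,:2]*1000).astype(np.float32))
            (w,h_),a=q[1],q[2]
            if w<h_: a-=90;w,h_=h_,w
            out.append((c,np.round(q[0],1),(round(w,1),round(h_,1)),round(a,1)))
    return out
E
cat > c.py <<'E'
import sys
from h import *
C=cam(sys.argv[1]);save(C,sys.argv[2]);print("cam at",(-C[3].T@C[4]).round(3))
for z in map(float,sys.argv[3:]):
  print(z)
  for p in patches(C,z):print(p)
E
python3 c.py wrist w3.png .037 .03
```

```text
time: 2.6
tool_pos: [0.5301, 0.1994, 0.3478]
tcp_rot: [-0.0, 0.707, 0.707, -0.001]
force: [-1.1, -0.3, 0.4]
finger_gap: 1.0
cam at [0.53  0.27  0.474]
0.037
('red', array([441.8,  50.1]), (65.7, 20.5), -80.6)
('red', array([476.2, 265.8]), (36.7, 22.9), 8.6)
0.03
('red', array([440.4,  46.5]), (66.8, 20.8), -80.6)
('red', array([475.3, 265.7]), (37.3, 23.2), 8.6)
```

View pics/w3.png

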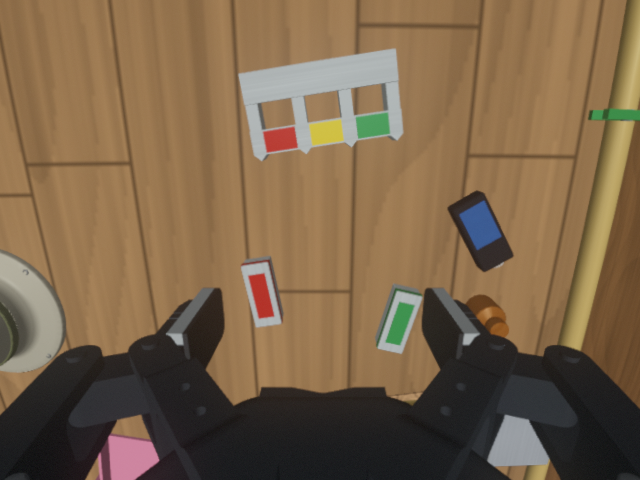

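```bash
sed -i 's/(H>25)&(H<34)/(H>22)\&(H<36)/; s/(H>50)&(H<75)/(H>45)\&(H<80)/; s/(S>170)/(S>110)/' h.py
python3 - <<'E'
from h import *
C=cam("wrist")
print(cv2.cvtColor(C[0],cv2.COLOR_RGB2HSV)[[132,125,325],[326,373,400]])
for z in(.037,.03):
  print(z,*patches(C,z),sep="\n")
print("backroof",back([[240,74],[396,50]],.037,C).round(4))
print("noses z.02",back([[262,159],[305,153],[351,146],[398,139]],.02,C).round(4))
E
```

```text
[[ 27 170 208]
 [ 66 128 157]
 [ 66 144 145]]
0.037
('red', array([441.8,  50. ]), (67.8, 22.5), -80.5)
('red', array([476.1, 265.9]), (39.0, 25.2), 8.6)
('yellow', array([533.7, 274.5]), (39.3, 25.2), 8.5)
('green', array([642.3,   5.2]), (66.7, 21.7), 76.1)
('green', array([591.2, 283.1]), (38.0, 23.8), 8.7)
('green', array([900.7, 300.7]), (66.7, 13.3), 1.4)
0.03
('red', array([440.4,  46.5]), (68.9, 22.8), -80.5)
('red', array([475.2, 265.8]), (39.6, 25.6), 8.6)
('yellow', array([533.8, 274.5]), (39.9, 25.6), 8.5)
('green', array([644.1,   0.9]), (67.8, 22.1), 76.1)
('green', array([592.2, 283.3]), (38.6, 24.2), 8.7)
('green', array([906.6, 301.2]), (67.8, 13.5), 1.4)
backroof [[0.4307 0.3418 0.037 ]
 [0.6164 0.3681 0.037 ]]
noses z.02 [[0.4496 0.2402 0.02  ]
 [0.5066 0.2478 0.02  ]
 [0.5668 0.2568 0.02  ]
 [0.6279 0.2659 0.02  ]]
```

The case axis points at 98.5° with yellow home near (0.530,0.302). The red tin is already aligned, so I'll grasp it near its rear end.

```bash
python3 -m crank '[{"grip":1,"x":-1.5,"y":-3,"z":-3.5,"rx":0,"ry":0,"rz":0.05},{"grip":1,"x":-3,"y":-6,"z":-7,"rx":0,"ry":0,"rz":0.1},{"grip":1,"x":-4.5,"y":-9,"z":-10.5,"rx":0,"ry":0,"rz":0.166},{"grip":1,"x":-6,"y":-12,"z":-14,"rx":0,"ry":0,"rz":0.166},{"grip":1,"x":-7.5,"y":-15,"z":-17.5,"rx":0,"ry":0,"rz":0.166},{"grip":1,"x":-8.4,"y":-18.2,"z":-21,"rx":0,"ry":0,"rz":0.166},{"grip":1,"x":-8.4,"y":-18.7,"z":-24.8,"rx":0,"ry":0,"rz":0.166},{"grip":1,"x":-8.4,"y":-18.7,"z":-24.8,"rx":0,"ry":0,"rz":0.166},{"grip":1,"x":-8.4,"y":-18.7,"z":-24.8,"rx":0,"ry":0,"rz":0.166}]'
python3 - <<'E'
from h import *
C=cam("wrist");print(*patches(C,.03),sep="\n")
C=cam("scene");print(*patches(C,.03,amin=60),sep="\n")
E
```

```text
time: 3.6
tool_pos: [0.4463, 0.0125, 0.101]
tcp_rot: [-0.0, 0.646, 0.763, -0.0]
force: [0.6, -0.4, 0.3]
finger_gap: 1.003
('red', array([440.4,  47.2]), (69.3, 23.7), -80.6)
('green', array([645.2,   1.4]), (69.1, 23.8), 75.9)
('green', array([617.3,   4.2]), (84.3, 7.0), 75.9)
('red', array([440.9,  47.9]), (62.3, 18.6), -83.7)
```

```bash
python3 -m crank '[{"grip":1,"x":0,"y":0,"z":-4,"rx":0,"ry":0,"rz":0},{"grip":1,"x":0,"y":0,"z":-7,"rx":0,"ry":0,"rz":0},{"grip":1,"x":0,"y":0,"z":-8,"rx":0,"ry":0,"rz":0},{"grip":-1,"x":0,"y":0,"z":-8,"rx":0,"ry":0,"rz":0},{"grip":-1,"x":0,"y":0,"z":-8,"rx":0,"ry":0,"rz":0},{"grip":-1,"x":0,"y":0,"z":-8,"rx":0,"ry":0,"rz":0},{"grip":-1,"x":0,"y":0,"z":-8,"rx":0,"ry":0,"rz":0},{"grip":-1,"x":0,"y":0,"z":-8,"rx":0,"ry":0,"rz":0},{"grip":-1,"x":0,"y":0,"z":-8,"rx":0,"ry":0,"rz":0},{"grip":-1,"x":0,"y":0,"z":-8,"rx":0,"ry":0,"rz":0},{"grip":-1,"x":0,"y":0,"z":-8,"rx":0,"ry":0,"rz":0}]' 40
python3 - <<'E'
from h import *
C=cam("wrist");save(C,"w4.png");print(*patches(C,.03),sep="\n")
E
```

```text
time: 4.8
tool_pos: [0.4468, 0.0129, 0.0218]
tcp_rot: [0.001, 0.646, 0.763, 0.001]
force: [0.9, 0.5, 7.0]
finger_gap: 0.461
('red', array([440.6,  46.9]), (70.2, 24.1), -80.3)
```

View pics/w4.png

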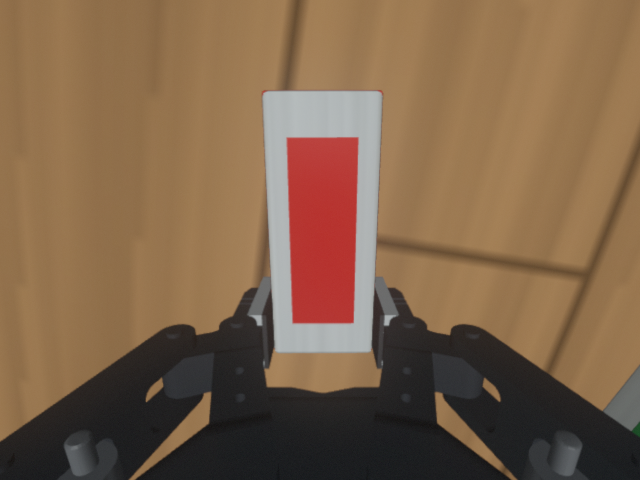

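Red is held between the pads, aligned with the tool. Next I lift it and carry it to a pre-insert pose about 12.5 cm short of home.

```bash
python3 -m crank '[{"grip":-1,"x":0,"y":0,"z":1.5,"rx":0,"ry":0,"rz":0},{"grip":-1,"x":1.2,"y":3,"z":1.5,"rx":0,"ry":0,"rz":0},{"grip":-1,"x":2.4,"y":6,"z":1.5,"rx":0,"ry":0,"rz":-0.017},{"grip":-1,"x":3.6,"y":9,"z":1.5,"rx":0,"ry":0,"rz":-0.017},{"grip":-1,"x":4.9,"y":12,"z":1.5,"rx":0,"ry":0,"rz":-0.017},{"grip":-1,"x":4.9,"y":12.3,"z":0.8,"rx":0,"ry":0,"rz":-0.017},{"grip":-1,"x":4.9,"y":12.3,"z":0.15,"rx":0,"ry":0,"rz":-0.017},{"grip":-1,"x":4.9,"y":12.3,"z":0.15,"rx":0,"ry":0,"rz":-0.017},{"grip":-1,"x":4.9,"y":12.3,"z":0.15,"rx":0,"ry":0,"rz":-0.017}]'
python3 - <<'E'
from h import *
C=cam("wrist");save(C,"w5.png");print(*patches(C,.03),"",*patches(C,.037),sep="\n")
E
```

```text
time: 5.75
tool_pos: [0.4945, 0.1351, 0.0217]
tcp_rot: [-0.0, 0.653, 0.757, -0.0]
force: [-0.1, -0.3, -1.0]
finger_gap: 0.461
('red', array([489. , 169.2]), (70.1, 24.1), -81.3)

('red', array([488.7, 171.3]), (66.0, 22.7), -81.3)
```

View pics/w5.png

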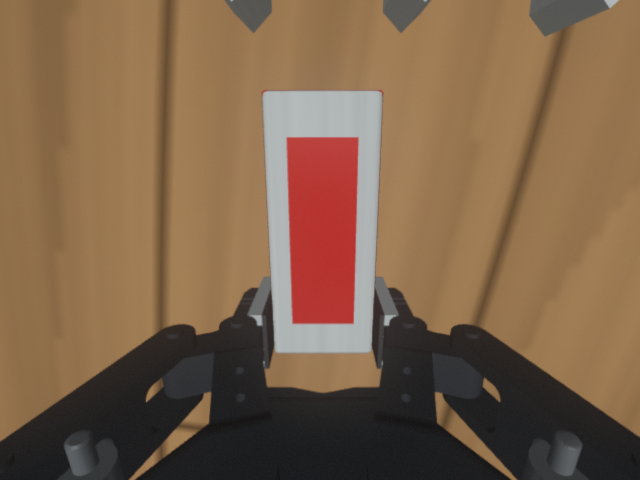

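```bash
python3 - <<'E'
from h import *
C=cam("wrist")
w=back([[254,31],[402,31],[545,36]],0,C);print(w.round(4))
a=np.radians(98.6);u=np.array([np.cos(a),np.sin(a)]);v=np.array([-u[1],u[0]])
tin=np.array([.489,.1692]);m=(w[0]+w[1])[:2]/2
print("line dir",np.degrees(np.arctan2(*(w[1]-w[0])[1::-1])),"spacing",np.linalg.norm(w[1]-w[0]),"tin->noses along,lat",(m-tin)@u,(m-tin)@v)
E
```

```text
[[ 0.4511  0.2405 -0.    ]
 [ 0.5089  0.2492  0.    ]
 [ 0.5665  0.2571  0.    ]]
line dir 8.54954535548583 spacing 0.05852889658796725 tin->noses along,lat 0.07611296089652096 -0.002397877238616022
```

```bash
python3 -m crank '[{"grip":-1,"x":0.1,"y":1,"z":0,"rx":0,"ry":0,"rz":0},{"grip":-1,"x":-0.06,"y":2,"z":0,"rx":0,"ry":0,"rz":0},{"grip":-1,"x":-0.21,"y":3,"z":0,"rx":0,"ry":0,"rz":0},{"grip":-1,"x":-0.36,"y":4,"z":0,"rx":0,"ry":0,"rz":0},{"grip":-1,"x":-0.51,"y":5,"z":0,"rx":0,"ry":0,"rz":0},{"grip":-1,"x":-0.66,"y":6,"z":0,"rx":0,"ry":0,"rz":0},{"grip":-1,"x":-0.81,"y":7,"z":0,"rx":0,"ry":0,"rz":0},{"grip":-1,"x":-0.96,"y":8,"z":0,"rx":0,"ry":0,"rz":0},{"grip":-1,"x":-1.1,"y":8.9,"z":0,"rx":0,"ry":0,"rz":0},{"grip":-1,"x":-1.1,"y":8.9,"z":0,"rx":0,"ry":0,"rz":0}]'
python3 c.py wrist w6.png .03
```

```text
time: 6.85
tool_pos: [0.4837, 0.2261, 0.0218]
tcp_rot: [-0.0, 0.652, 0.758, 0.0]
force: [0.7, 0.4, -1.2]
finger_gap: 0.458
cam at [0.473 0.295 0.148]
0.03
('red', array([481.7, 236.7]), (24.1, 22.6), 8.6)
('red', array([476.5, 263.8]), (43.2, 27.8), 8.6)
('red', array([473.8, 287.6]), (24.2, 14.5), 8.6)
('yellow', array([538.7, 272.9]), (43.6, 28.2), 8.4)
('green', array([589.3, 280.4]), (27.8, 20.3), -80.8)
```

View pics/w6.png

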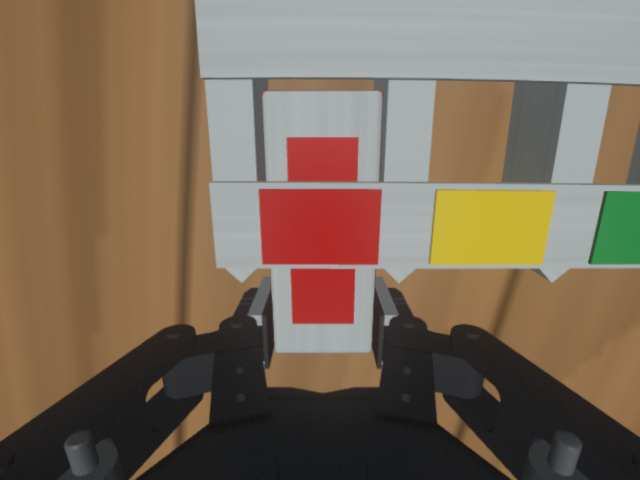

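The red tin is two-thirds in, between the noses, with its lid visible through the window. I'll release it, back off, close, and push it home in small steps.

```bash
python3 -m crank '[{"grip":0.6,"x":0,"y":0,"z":0,"rx":0,"ry":0,"rz":0},{"grip":0.6,"x":0,"y":0,"z":0,"rx":0,"ry":0,"rz":0},{"grip":0.6,"x":0,"y":0,"z":0,"rx":0,"ry":0,"rz":0},{"grip":0.6,"x":0,"y":0,"z":3,"rx":0,"ry":0,"rz":0},{"grip":0.6,"x":0.1,"y":-0.5,"z":5,"rx":0,"ry":0,"rz":0},{"grip":-1,"x":0.67,"y":-4.5,"z":5,"rx":0,"ry":0,"rz":0},{"grip":-1,"x":0.67,"y":-4.5,"z":5,"rx":0,"ry":0,"rz":0},{"grip":-1,"x":0.67,"y":-4.5,"z":3,"rx":0,"ry":0,"rz":0},{"grip":-1,"x":0.67,"y":-4.5,"z":0.3,"rx":0,"ry":0,"rz":0},{"grip":-1,"x":0.67,"y":-4.5,"z":0.3,"rx":0,"ry":0,"rz":0},{"grip":-1,"x":0.45,"y":-3,"z":0.3,"rx":0,"ry":0,"rz":0},{"grip":-1,"x":0.22,"y":-1.5,"z":0.3,"rx":0,"ry":0,"rz":0},{"grip":-1,"x":0,"y":0,"z":0.3,"rx":0,"ry":0,"rz":0},{"grip":-1,"x":-0.15,"y":1,"z":0.3,"rx":0,"ry":0,"rz":0},{"grip":-1,"x":-0.15,"y":1,"z":0.3,"rx":0,"ry":0,"rz":0}]'
python3 c.py wrist w7.png .03
```

```text
time: 8.4
tool_pos: [0.4829, 0.2329, 0.0258]
tcp_rot: [0.003, 0.651, 0.759, -0.002]
force: [0.7, -26.0, 7.4]
finger_gap: 0.0
cam at [0.472 0.303 0.152]
0.03
('red', array([476.7, 263.1]), (43.1, 28.0), 8.7)
('red', array([472.4, 296.5]), (32.8, 24.0), -81.2)
('yellow', array([538.5, 272.4]), (43.5, 28.0), 8.5)
('green', array([592.2, 280.3]), (27.5, 26.4), -81.0)
```

View pics/w7.png

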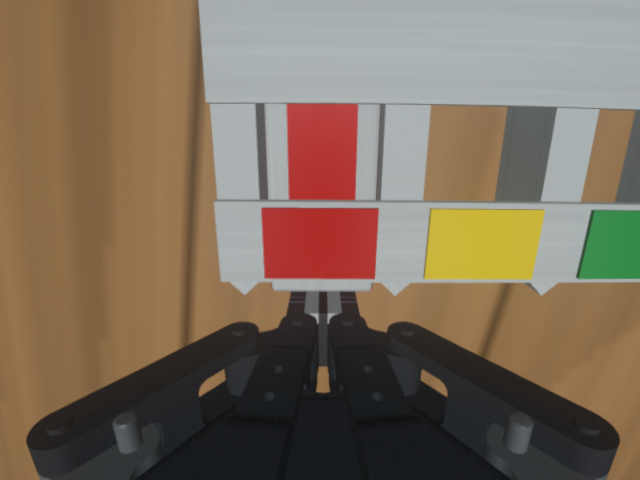

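```bash
python3 -m crank '[{"grip":-1,"x":0,"y":0,"z":0,"rx":0,"ry":0,"rz":0},{"grip":-1,"x":0,"y":0,"z":0,"rx":0,"ry":0,"rz":0}]'
python3 - <<'E'
from h import *
C=cam("wrist")
a=np.radians(98.55);u=np.array([np.cos(a),np.sin(a)])
for n,p,z in[("rear",[[320,290]],.03),("roof",[[320,281]],.037),("noses0",[[245,294],[396,294]],.037),("noses0",[[245,294],[396,294]],.0),("roofback",[[250,0]],.037),("window back/front",[[322,103],[322,200]],.037),("patch",[[320,244]],.037)]:
    w=back(p,z,C);print(n,w.round(4).tolist(),w[:,:2]@u)
print(env.get_obs()["tool_pos"][:2]@u)
E
```

```text
time: 8.65
tool_pos: [0.4829, 0.2329, 0.0258]
tcp_rot: [0.002, 0.652, 0.758, -0.002]
force: [1.7, -22.4, 7.0]
finger_gap: 0.001
rear [[0.4798, 0.2441, 0.03]] [0.17005224]
roof [[0.4788, 0.2511, 0.037]] [0.17712011]
noses0 [[0.4517, 0.2415, 0.037], [0.5078, 0.2501, 0.037]] [0.17169771 0.17181885]
noses0 [[0.4452, 0.2218, 0.0], [0.5194, 0.2331, 0.0]] [0.15313424 0.1532944 ]
roofback [[0.4444, 0.3383, 0.037]] [0.2685018]
window back/front [[0.4702, 0.3124, 0.037], [0.4749, 0.2812, 0.037]] [0.23904112 0.20750875]
patch [[0.4766, 0.2654, 0.037]] [0.1915432]
0.15851393707295278
```

The red tin is against the stop: it holds at 22–26 N, and its rear lies 100 mm from the inner back face. On to green.

```bash
python3 -m crank '[{"grip":-1,"x":0.15,"y":-1,"z":0.3,"rx":0,"ry":0,"rz":0},{"grip":-1,"x":0.6,"y":-4,"z":3,"rx":0,"ry":0,"rz":0},{"grip":1,"x":3,"y":-8,"z":6,"rx":0,"ry":0,"rz":-0.1},{"grip":1,"x":5.5,"y":-12,"z":7.5,"rx":0,"ry":0,"rz":-0.2},{"grip":1,"x":8,"y":-16,"z":7.5,"rx":0,"ry":0,"rz":-0.3},{"grip":1,"x":10.5,"y":-20,"z":7.5,"rx":0,"ry":0,"rz":-0.393},{"grip":1,"x":13,"y":-24,"z":7.5,"rx":0,"ry":0,"rz":-0.393},{"grip":1,"x":15.4,"y":-26.7,"z":7.5,"rx":0,"ry":0,"rz":-0.393},{"grip":1,"x":15.4,"y":-26.7,"z":7.5,"rx":0,"ry":0,"rz":-0.393},{"grip":1,"x":15.4,"y":-26.7,"z":7.5,"rx":0,"ry":0,"rz":-0.393}]'
python3 c.py wrist w8.png .03
```

```text
time: 9.7
tool_pos: [0.6366, -0.0316, 0.0998]
tcp_rot: [-0.0, 0.788, 0.616, 0.0]
force: [-0.5, -1.1, 0.0]
finger_gap: 1.003
cam at [0.653 0.036 0.226]
0.03
('green', array([643.4,   1.8]), (69.1, 23.3), 76.1)
```

```bash
python3 -m crank '[{"grip":1,"x":0,"y":0,"z":-4,"rx":0,"ry":0,"rz":0},{"grip":1,"x":0,"y":0,"z":-7,"rx":0,"ry":0,"rz":0},{"grip":1,"x":0,"y":0,"z":-7.8,"rx":0,"ry":0,"rz":0},{"grip":-1,"x":0,"y":0,"z":-7.8,"rx":0,"ry":0,"rz":0},{"grip":-1,"x":0,"y":0,"z":-7.8,"rx":0,"ry":0,"rz":0},{"grip":-1,"x":0,"y":0,"z":-7.8,"rx":0,"ry":0,"rz":0},{"grip":-1,"x":0,"y":0,"z":-7.8,"rx":0,"ry":0,"rz":0},{"grip":-1,"x":0,"y":0,"z":-7.8,"rx":0,"ry":0,"rz":0},{"grip":-1,"x":0,"y":0,"z":-7.8,"rx":0,"ry":0,"rz":0},{"grip":-1,"x":0,"y":0,"z":-6.3,"rx":0,"ry":0,"rz":0},{"grip":-1,"x":-0.5,"y":4,"z":-6.3,"rx":0,"ry":0,"rz":0.1},{"grip":-1,"x":-1,"y":8,"z":-6.3,"rx":0,"ry":0,"rz":0.2},{"grip":-1,"x":-1.5,"y":12,"z":-6.3,"rx":0,"ry":0,"rz":0.3},{"grip":-1,"x":-2.1,"y":16,"z":-6.3,"rx":0,"ry":0,"rz":0.393},{"grip":-1,"x":-2.45,"y":18.6,"z":-6.3,"rx":0,"ry":0,"rz":0.393},{"grip":-1,"x":-2.45,"y":18.6,"z":-7.2,"rx":0,"ry":0,"rz":0.393},{"grip":-1,"x":-2.45,"y":18.6,"z":-7.75,"rx":0,"ry":0,"rz":0.393},{"grip":-1,"x":-2.45,"y":18.6,"z":-7.75,"rx":0,"ry":0,"rz":0.393},{"grip":-1,"x":-2.45,"y":18.6,"z":-7.75,"rx":0,"ry":0,"rz":0.393}]' 40
python3 c.py wrist w8.png .03
```

```text
time: 11.65
tool_pos: [0.6126, 0.1534, 0.0232]
tcp_rot: [0.0, 0.653, 0.757, 0.001]
force: [-0.7, 3.5, 5.2]
finger_gap: 0.456
cam at [0.602 0.223 0.15 ]
0.03
('red', array([499.5, 246.2]), (17.2, 6.6), 8.1)
('green', array([606.9, 187.3]), (70.4, 23.9), -81.0)
```

View pics/w8.png

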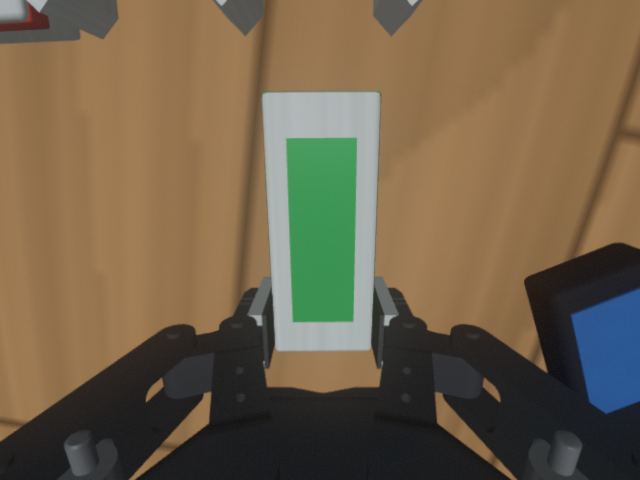

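The green tin is held and aligned, with the nose tips at (247,34) and (391,34) nearly centred on it. I'll insert 9 cm, release, and push.

```bash
python3 -m crank '[{"grip":-1,"x":-0.25,"y":1,"z":0.05,"rx":0,"ry":0,"rz":0},{"grip":-1,"x":-0.4,"y":2,"z":0.05,"rx":0,"ry":0,"rz":0},{"grip":-1,"x":-0.55,"y":3,"z":0.05,"rx":0,"ry":0,"rz":0},{"grip":-1,"x":-0.7,"y":4,"z":0.05,"rx":0,"ry":0,"rz":0},{"grip":-1,"x":-0.85,"y":5,"z":0.05,"rx":0,"ry":0,"rz":0},{"grip":-1,"x":-1,"y":6,"z":0.05,"rx":0,"ry":0,"rz":0},{"grip":-1,"x":-1.15,"y":7,"z":0.05,"rx":0,"ry":0,"rz":0},{"grip":-1,"x":-1.3,"y":8,"z":0.05,"rx":0,"ry":0,"rz":0},{"grip":-1,"x":-1.44,"y":8.9,"z":0.05,"rx":0,"ry":0,"rz":0},{"grip":-1,"x":-1.44,"y":8.9,"z":0.05,"rx":0,"ry":0,"rz":0}]'
python3 c.py wrist w9.png .03
```

```text
time: 12.7
tool_pos: [0.5973, 0.2451, 0.0232]
tcp_rot: [-0.0, 0.652, 0.758, 0.001]
force: [-0.4, 4.0, 5.9]
finger_gap: 0.46
cam at [0.586 0.314 0.15 ]
0.03
('red', array([477.5, 263.4]), (27.8, 23.9), -81.6)
('red', array([479.6, 296.8]), (35.0, 13.4), 84.7)
('yellow', array([529.4, 271.3]), (43.5, 28.1), 8.5)
('green', array([595.5, 254.5]), (23.9, 20.7), 8.7)
('green', array([591.4, 280.7]), (42.9, 27.6), 8.6)
('green', array([587.3, 305.6]), (23.8, 16.5), 8.7)
```

```bash
python3 -m crank '[{"grip":0.6,"x":0,"y":0,"z":0,"rx":0,"ry":0,"rz":0},{"grip":0.6,"x":0,"y":0,"z":0,"rx":0,"ry":0,"rz":0},{"grip":0.6,"x":0,"y":0,"z":0,"rx":0,"ry":0,"rz":0},{"grip":0.6,"x":0,"y":0,"z":3,"rx":0,"ry":0,"rz":0},{"grip":0.6,"x":0.1,"y":-0.5,"z":5,"rx":0,"ry":0,"rz":0},{"grip":-1,"x":0.67,"y":-4.5,"z":5,"rx":0,"ry":0,"rz":0},{"grip":-1,"x":0.67,"y":-4.5,"z":5,"rx":0,"ry":0,"rz":0},{"grip":-1,"x":0.67,"y":-4.5,"z":3,"rx":0,"ry":0,"rz":0},{"grip":-1,"x":0.67,"y":-4.5,"z":0.2,"rx":0,"ry":0,"rz":0},{"grip":-1,"x":0.67,"y":-4.5,"z":0.2,"rx":0,"ry":0,"rz":0},{"grip":-1,"x":0.45,"y":-3,"z":0.2,"rx":0,"ry":0,"rz":0},{"grip":-1,"x":0.22,"y":-1.5,"z":0.2,"rx":0,"ry":0,"rz":0},{"grip":-1,"x":0,"y":0,"z":0.2,"rx":0,"ry":0,"rz":0},{"grip":-1,"x":-0.12,"y":0.8,"z":0.2,"rx":0,"ry":0,"rz":0},{"grip":-1,"x":-0.12,"y":0.8,"z":0.2,"rx":0,"ry":0,"rz":0},{"grip":-1,"x":-0.12,"y":0.8,"z":0.2,"rx":0,"ry":0,"rz":0}]'
python3 c.py wrist w10.png .03
```

```text
time: 14.35
tool_pos: [0.5968, 0.2498, 0.0261]
tcp_rot: [0.002, 0.652, 0.758, -0.001]
force: [-0.1, -13.6, 4.9]
finger_gap: -0.001
cam at [0.586 0.32  0.152]
0.03
('red', array([475.6, 262.8]), (28.2, 27.9), 8.3)
('red', array([474.3, 296.9]), (33.0, 18.1), -81.8)
('yellow', array([529.5, 271. ]), (43.5, 28.0), 8.5)
('green', array([591.5, 280.2]), (42.7, 27.6), 8.5)
('green', array([586.5, 313.5]), (32.5, 23.9), -81.4)
```

Green also stops, at the same depth as red (0.158). I'll give it a little extra push to confirm, then retreat to above the tray.

```bash
python3 -m crank '[{"grip":-1,"x":-0.03,"y":0.2,"z":0,"rx":0,"ry":0,"rz":0},{"grip":-1,"x":-0.03,"y":0.2,"z":0,"rx":0,"ry":0,"rz":0}]'
python3 -m crank '[{"grip":-1,"x":0.3,"y":-2,"z":0.5,"rx":0,"ry":0,"rz":0},{"grip":-1,"x":0.6,"y":-5,"z":3.5,"rx":0,"ry":0,"rz":0},{"grip":1,"x":1,"y":-8.5,"z":7,"rx":0,"ry":0,"rz":-0.05},{"grip":1,"x":1,"y":-12,"z":10,"rx":0,"ry":0,"rz":-0.1},{"grip":1,"x":1,"y":-16,"z":13,"rx":0,"ry":0,"rz":-0.149},{"grip":1,"x":1,"y":-20,"z":16,"rx":0,"ry":0,"rz":-0.149},{"grip":1,"x":1,"y":-24,"z":19,"rx":0,"ry":0,"rz":-0.149},{"grip":1,"x":1,"y":-28,"z":22,"rx":0,"ry":0,"rz":-0.149},{"grip":1,"x":1,"y":-32,"z":25,"rx":0,"ry":0,"rz":-0.149},{"grip":1,"x":1,"y":-36,"z":28,"rx":0,"ry":0,"rz":-0.149},{"grip":1,"x":1,"y":-40,"z":30,"rx":0,"ry":0,"rz":-0.149},{"grip":1,"x":1,"y":-44.5,"z":32,"rx":0,"ry":0,"rz":-0.149},{"grip":1,"x":1,"y":-49,"z":32,"rx":0,"ry":0,"rz":-0.149},{"grip":1,"x":1,"y":-53,"z":32,"rx":0,"ry":0,"rz":-0.149},{"grip":1,"x":1,"y":-53,"z":32,"rx":0,"ry":0,"rz":-0.149},{"grip":1,"x":1,"y":-53,"z":32,"rx":0,"ry":0,"rz":-0.149}]'
python3 - <<'E'
from h import *
C=cam("wrist");save(C,"w11.png")
for k,z in[("tray",.01),("nut1",.03),("bowl",.06),("mat",.004),("tray_bar",.1)]:
  for r in search_frame("wrist",k)[:5]:print(k,round(r["p"],2),np.round(r["position"]),back(r["position"],z,C)[0].round(3))
E
```

```text
time: 14.6
tool_pos: [0.5968, 0.2498, 0.0261]
tcp_rot: [0.003, 0.652, 0.758, -0.002]
force: [-0.1, -22.5, 6.6]
finger_gap: 0.0
time: 16.2
tool_pos: [0.6063, -0.2767, 0.3448]
tcp_rot: [-0.0, 0.707, 0.707, 0.0]
force: [0.0, 0.2, 0.0]
finger_gap: 0.999
tray 0.9 [ 38. 239.] [ 0.187 -0.348  0.01 ]
tray 0.63 [363. 146.] [ 0.66  -0.218  0.01 ]
tray 0.6 [376. 337.] [ 0.69  -0.509  0.01 ]
tray 0.24 [185. 258.] [ 0.405 -0.378  0.01 ]
nut1 0.87 [404. 173.] [ 0.711 -0.252  0.03 ]
nut1 0.69 [328. 152.] [ 0.613 -0.226  0.03 ]
nut1 0.61 [360. 127.] [ 0.653 -0.196  0.03 ]
bowl 0.76 [185. 257.] [ 0.426 -0.358  0.06 ]
mat 0.76 [392. 197.] [ 0.704 -0.288  0.004]
tray_bar 0.96 [377. 334.] [ 0.674 -0.446  0.1  ]
tray_bar 0.93 [364. 146.] [ 0.65  -0.217  0.1  ]
tray_bar 0.61 [ 36. 237.] [ 0.267 -0.318  0.1  ]
```

View pics/w11.png

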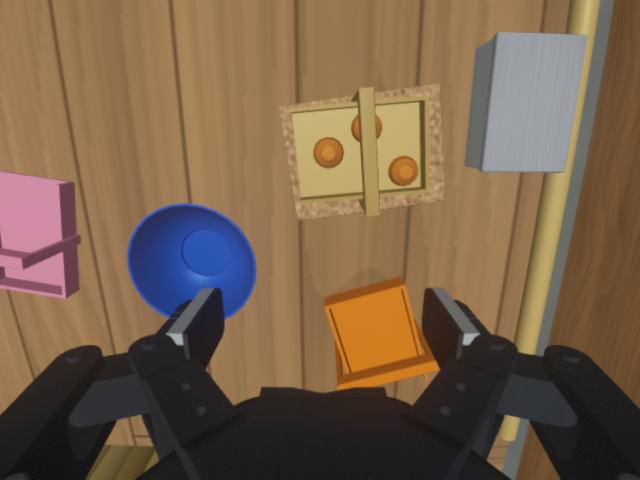

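The tray's lip is on its −x side (left), with the bar running from (366,90) to (372,213). Three nuts stand on it: (328,152), (366,127) and (404,172). The bowl is at (190,260).

```bash
python3 - <<'E'
from h import *
C=cam("wrist")
m=back([[281,108],[438,85],[443,199],[300,218]],.004,C)[:,:2];print("mat",m.round(3).tolist(),m.mean(0).round(4))
print("sides",[round(np.linalg.norm(m[i]-m[i-1])*1000) for i in range(4)],"yaw",[round(np.degrees(np.arctan2(*(d[::-1]))),1) for d in(m[1]-m[0],m[2]-m[3])])
r=sorted([r for r in silhouettes("wrist","tray_bar") if 250<r["position"][0]<450],key=lambda r:-r["p"])
b=back([[359,89],[373,89],[365,214],[380,214]],.109,C)[:,:2]
print("bar",b.round(4).tolist(),b.mean(0),"len",np.linalg.norm(b[:2].mean(0)-b[2:].mean(0)),"dir",np.degrees(np.arctan2(*((b[:2]-b[2:]).mean(0)[::-1]))))
for x in silhouettes("wrist","bowl")[:1]:
    cn=max(cv2.findContours(x["region"].astype(np.uint8),0,2)[0],key=cv2.contourArea).reshape(-1,2)
    print(x["position"],"bottom disc",back([207,253],.008,C).round(3))
for n in("scene","side"):
    Cs=cam(n)
    for x in silhouettes(n,"bowl")[:1]:
        cn=cv2.convexHull(max(cv2.findContours(x["region"].astype(np.uint8),0,2)[0],key=cv2.contourArea)).reshape(-1,2)
        e=cv2.minEnclosingCircle((back(cn,.065,Cs)[:,:2]*1000).astype(np.float32));print(n,"bowl rim-plane circle",e)
    for x in search_frame(n,"tray_bar")[:3]:print(n,"bar",round(x["p"],2),back(x["position"],.099,Cs)[0].round(3))
E
```

```text
mat [[0.551, -0.17], [0.755, -0.14], [0.776, -0.29], [0.574, -0.318]] [ 0.6642 -0.2295]
sides [150, 206, 151, 204] yaw [np.float64(8.2), np.float64(7.9)]
bar [[0.6424, -0.1596], [0.6565, -0.1595], [0.6529, -0.2881], [0.6694, -0.2881]] [ 0.65529208 -0.2238065 ] len 0.12906755797556937 dir 95.21563324905156
[188.3, 256.4] bottom disc [[ 0.437 -0.37   0.008]]
scene bowl rim-plane circle ((440.7547912597656, -364.7021179199219), 90.08401489257812)
scene bar 0.9 [ 0.246 -0.37   0.099]
scene bar 0.88 [ 0.688 -0.257  0.099]
scene bar 0.65 [ 0.72  -0.527  0.099]
side bowl rim-plane circle ((436.4765319824219, -374.3819274902344), 89.88252258300781)
side bar 0.9 [ 0.187 -0.416  0.099]
side bar 0.88 [ 0.65  -0.555  0.099]
side bar 0.65 [ 0.615 -0.302  0.099]
```

```bash
python3 -m crank '[{"grip":1,"x":2.5,"y":0,"z":-4,"rx":0,"ry":0,"rz":0.06},{"grip":1,"x":5,"y":-1,"z":-7,"rx":0,"ry":0,"rz":0.12},{"grip":1,"x":5,"y":-1,"z":-7,"rx":0,"ry":0,"rz":0.12},{"grip":1,"x":5,"y":-1,"z":-7,"rx":0,"ry":0,"rz":0.12}]'
python3 - <<'E'
from h import *
C=cam("wrist");save(C,"w12.png");print((-C[3].T@C[4]).round(3))
for r in silhouettes("wrist","tray_bar")[:2]:
    q=cv2.minAreaRect(np.argwhere(r["region"])[:,::-1].astype(np.float32));print(r["p"],np.round(r["position"]),q)
E
```

```text
time: 17.35
tool_pos: [0.6561, -0.2871, 0.2743]
tcp_rot: [-0.001, 0.664, 0.748, -0.0]
force: [0.4, 0.1, 0.5]
finger_gap: 0.996
[ 0.647 -0.218  0.401]
0.81 [327. 343.] ((326.1184997558594, 345.94451904296875), (90.7677001953125, 106.39503479003906), 83.34557342529297)
0.63 [328. 139.] ((332.004638671875, 142.51797485351562), (161.01148986816406, 164.96627807617188), 89.48383331298828)
```

View pics/w12.png

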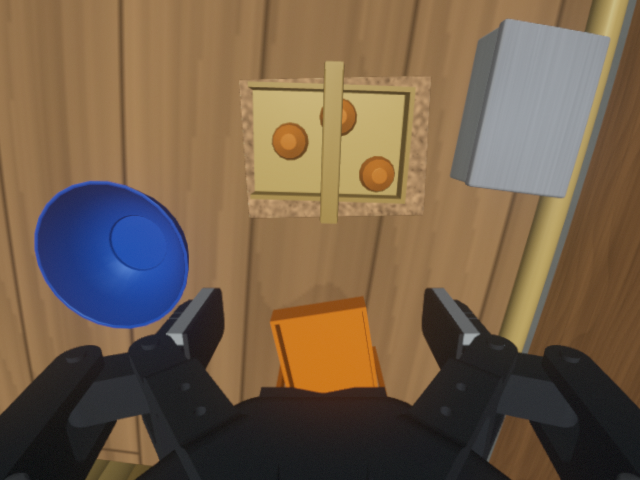

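```bash
python3 - <<'E'
from h import *
C=cam("wrist")
ang=lambda d:round(float(np.degrees(np.arctan2(d[1],d[0]))),1)
m=back([[240,82],[430,77],[422,213],[249,217]],.004,C)[:,:2];print("mat",m.mean(0).round(4),[round(np.linalg.norm(m[i]-m[i-1])*1000) for i in range(4)],ang(m[1]-m[0]),ang(m[2]-m[3]),ang(m[0]-m[3]),ang(m[1]-m[2]))
b=back([[326,62],[343,62],[321,223],[337,223]],.109,C)[:,:2];print("bar",b.mean(0).round(4),np.linalg.norm((b[:2]-b[2:]).mean(0)),np.linalg.norm(b[0]-b[1]),ang((b[:2]-b[2:]).mean(0)))
l=back([[248,88],[252,196]],.009,C)[:,:2];print("lip",l.mean(0).round(4),np.linalg.norm(l[0]-l[1]),ang(l[0]-l[1]))
e=back([[413,88],[408,201]],.034,C)[:,:2];print("end",e.mean(0).round(4),np.linalg.norm(e[0]-e[1]),ang(e[0]-e[1]))
print("bowl bottom",back([139,243],.008,C)[0].round(4))
E
```

```text
mat [ 0.6644 -0.2317] [153, 209, 153, 211] 8.4 8.2 97.4 97.9
bar [ 0.6563 -0.2256] 0.1329456229286299 0.013588075758175491 95.3
lip [ 0.5671 -0.236 ] 0.11912326765136608 95.9
end [ 0.7422 -0.2171] 0.11744276102240349 98.1
bowl bottom [ 0.4364 -0.3708  0.008 ]
```

The tray centre is near (0.655,−0.226) at about 6.4° yaw, and the mat is at (0.664,−0.232) at 8°. The bar measures 133 mm, as it should. Gripping the bar.

```bash
python3 -m crank '[{"grip":1,"x":0,"y":3,"z":-3,"rx":0,"ry":0,"rz":-0.01},{"grip":1,"x":0,"y":6.1,"z":-6,"rx":0,"ry":0,"rz":-0.01},{"grip":0.2,"x":0,"y":6.1,"z":-10,"rx":0,"ry":0,"rz":-0.01},{"grip":0.2,"x":0,"y":6.1,"z":-14,"rx":0,"ry":0,"rz":-0.01},{"grip":0.2,"x":0,"y":6.1,"z":-17,"rx":0,"ry":0,"rz":-0.01},{"grip":0.2,"x":0,"y":6.1,"z":-17.8,"rx":0,"ry":0,"rz":-0.01},{"grip":-1,"x":0,"y":6.1,"z":-17.8,"rx":0,"ry":0,"rz":-0.01},{"grip":-1,"x":0,"y":6.1,"z":-17.8,"rx":0,"ry":0,"rz":-0.01},{"grip":-1,"x":0,"y":6.1,"z":-17.8,"rx":0,"ry":0,"rz":-0.01},{"grip":-1,"x":0,"y":6.1,"z":-17.8,"rx":0,"ry":0,"rz":-0.01},{"grip":-1,"x":0,"y":6.1,"z":-17.8,"rx":0,"ry":0,"rz":-0.01},{"grip":-1,"x":0,"y":6.1,"z":-17.8,"rx":0,"ry":0,"rz":-0.01},{"grip":-1,"x":0,"y":6.1,"z":-17.8,"rx":0,"ry":0,"rz":-0.01}]' 90
python3 -m crank '[{"grip":-1,"x":0,"y":0,"z":1,"rx":0,"ry":0,"rz":0},{"grip":-1,"x":0,"y":0,"z":2,"rx":0,"ry":0,"rz":0},{"grip":-1,"x":0,"y":0,"z":2,"rx":0,"ry":0,"rz":0}]'
```

```text
time: 18.8
tool_pos: [0.657, -0.2266, 0.0999]
tcp_rot: [0.002, 0.667, 0.745, 0.001]
force: [-1.1, 0.7, 7.1]
finger_gap: 0.174
time: 19.1
tool_pos: [0.6567, -0.2263, 0.119]
tcp_rot: [0.002, 0.667, 0.745, 0.0]
force: [0.3, 0.5, -3.9]
finger_gap: 0.171
```

The tray is up, weighing 3.9 N as expected. I carry it level to the bowl, turning it so the lip faces the base.

```bash
python3 -m crank '[{"grip":-1,"x":0,"y":0,"z":2,"rx":0,"ry":0,"rz":0},{"grip":-1,"x":0,"y":0,"z":4.5,"rx":0,"ry":0,"rz":0},{"grip":-1,"x":0,"y":0,"z":7,"rx":0,"ry":0,"rz":0},{"grip":-1,"x":0,"y":0,"z":9.5,"rx":0,"ry":0,"rz":0},{"grip":-1,"x":0,"y":0,"z":12,"rx":0,"ry":0,"rz":0},{"grip":-1,"x":-0.6,"y":-0.9,"z":13,"rx":0,"ry":0,"rz":-0.03},{"grip":-1,"x":-1.8,"y":-2.7,"z":13,"rx":0,"ry":0,"rz":-0.1},{"grip":-1,"x":-3.3,"y":-5,"z":13,"rx":0,"ry":0,"rz":-0.18},{"grip":-1,"x":-4.8,"y":-7.3,"z":13,"rx":0,"ry":0,"rz":-0.26},{"grip":-1,"x":-6.3,"y":-9.6,"z":13,"rx":0,"ry":0,"rz":-0.35},{"grip":-1,"x":-7.8,"y":-11.9,"z":13,"rx":0,"ry":0,"rz":-0.44},{"grip":-1,"x":-9.3,"y":-14.2,"z":13,"rx":0,"ry":0,"rz":-0.53},{"grip":-1,"x":-10.8,"y":-16.5,"z":13,"rx":0,"ry":0,"rz":-0.62},{"grip":-1,"x":-12.2,"y":-18.6,"z":13,"rx":0,"ry":0,"rz":-0.7},{"grip":-1,"x":-13.2,"y":-20.2,"z":13,"rx":0,"ry":0,"rz":-0.77},{"grip":-1,"x":-13.8,"y":-21,"z":13,"rx":0,"ry":0,"rz":-0.81},{"grip":-1,"x":-13.9,"y":-21.1,"z":12,"rx":0,"ry":0,"rz":-0.81},{"grip":-1,"x":-13.9,"y":-21.1,"z":10.5,"rx":0,"ry":0,"rz":-0.81},{"grip":-1,"x":-13.9,"y":-21.1,"z":9.2,"rx":0,"ry":0,"rz":-0.81},{"grip":-1,"x":-13.9,"y":-21.1,"z":9.2,"rx":0,"ry":0,"rz":-0.81}]'
python3 - <<'E'
from h import *
o=env.get_obs();print(o["qpos"].round(2) if hasattr(o["qpos"],"round") else o["qpos"])
q=o["tcp_rot"];print(R.from_quat([q[1],q[2],q[3],q[0]]).as_matrix().round(3))
for n in("scene","side"):
    C=cam(n);save(C,n+"1.png")
    for r in search_frame(n,"nut1")[:5]:print(n,r["p"],r["position"])
E
```

```text
time: 21.1
tool_pos: [0.5169, -0.4355, 0.2058]
tcp_rot: [-0.003, 0.906, 0.423, -0.001]
force: [0.8, -0.5, -3.7]
finger_gap: 0.167
[-0.87  0.64  0.97  0.    1.54 -0.18]
[[ 0.643  0.766 -0.003]
 [ 0.766 -0.643  0.004]
 [ 0.001 -0.005 -1.   ]]
scene 0.65 [205.9, 341.8]
scene 0.61 [221.8, 311.5]
scene 0.51 [234.6, 323.1]
side 0.8 [368.0, 329.9]
side 0.65 [419.4, 369.2]
side 0.57 [405.5, 330.5]
```

View pics/scene1.png

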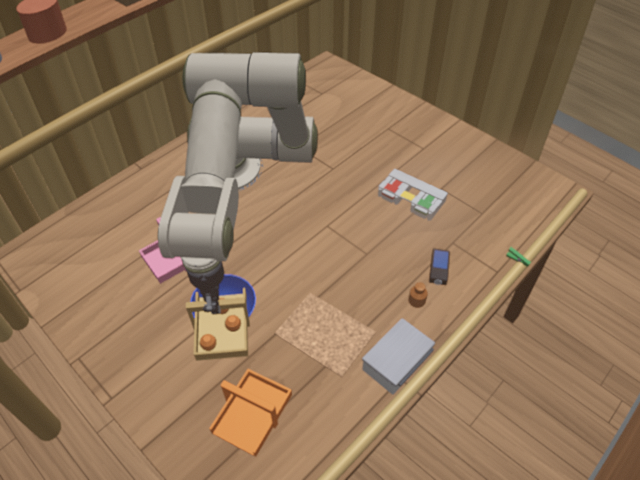

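Both tins sit in the case and the tray is level above the bowl's far edge with the nuts on it. I tilt in stages, keeping the lip point inside the bowl.

```bash
python3 -m crank '[{"grip":-1,"x":-0.65,"y":0.55,"z":-0.8,"rx":-0.056,"ry":-0.067,"rz":0},{"grip":-1,"x":-1.3,"y":1.1,"z":-1.6,"rx":-0.112,"ry":-0.134,"rz":0},{"grip":-1,"x":-2.03,"y":1.7,"z":-2.2,"rx":-0.168,"ry":-0.2,"rz":0},{"grip":-1,"x":-2.76,"y":2.31,"z":-2.7,"rx":-0.224,"ry":-0.267,"rz":0},{"grip":-1,"x":-3.14,"y":2.64,"z":-2.5,"rx":-0.252,"ry":-0.3,"rz":0},{"grip":-1,"x":-3.52,"y":2.96,"z":-2.35,"rx":-0.28,"ry":-0.334,"rz":0},{"grip":-1,"x":-3.92,"y":3.3,"z":-2.2,"rx":-0.308,"ry":-0.367,"rz":0},{"grip":-1,"x":-4.32,"y":3.63,"z":-2.05,"rx":-0.337,"ry":-0.401,"rz":0},{"grip":-1,"x":-4.32,"y":3.63,"z":-2.05,"rx":-0.337,"ry":-0.401,"rz":0},{"grip":-1,"x":-4.32,"y":3.63,"z":-2.05,"rx":-0.337,"ry":-0.401,"rz":0}]'
cat > t.py <<'E'
from h import *
o=env.get_obs();print(np.round(o["qpos"],2))
q=o["tcp_rot"];M=R.from_quat([q[1],q[2],q[3],q[0]]).as_matrix();print("tool z",M[:,2].round(3),"tool y(tray x)",M[:,1].round(3))
tx=M[:,1];ty=-M[:,0];tz=-M[:,2]  # lip from TCP
print("lip",(o["tool_pos"]-.085*tx-.090*tz).round(3))
for n in("scene","side"):
    C=cam(n);save(C,n+"2.png")
    for r in search_frame(n,"nut1")[:5]:print(n,round(r["p"],2),np.round(r["position"]))
E
python3 t.py
```

```text
time: 22.3
tool_pos: [0.4741, -0.4009, 0.1891]
tcp_rot: [0.235, 0.876, 0.407, 0.109]
force: [0.2, -0.6, -3.6]
finger_gap: 0.167
[-0.94  0.39  1.58  0.19  0.67 -0.36]
tool z [ 0.383 -0.322 -0.866] tool y(tray x) [ 0.662 -0.558  0.5  ]
lip [ 0.452 -0.382  0.069]
scene 0.7 [225. 300.]
scene 0.17 [408. 195.]
side 0.69 [301. 370.]
side 0.54 [320. 355.]
side 0.52 [337. 344.]
```

```bash
python3 -m crank '[{"grip":-1,"x":-0.4,"y":0.34,"z":0.1,"rx":-0.028,"ry":-0.034,"rz":0},{"grip":-1,"x":-0.81,"y":0.68,"z":0.2,"rx":-0.056,"ry":-0.067,"rz":0},{"grip":-1,"x":-0.81,"y":0.68,"z":0.2,"rx":-0.056,"ry":-0.067,"rz":0},{"grip":-1,"x":-1.22,"y":1.03,"z":0.25,"rx":-0.084,"ry":-0.1,"rz":0},{"grip":-1,"x":-1.63,"y":1.37,"z":0.3,"rx":-0.112,"ry":-0.134,"rz":0},{"grip":-1,"x":-1.63,"y":1.37,"z":0.3,"rx":-0.112,"ry":-0.134,"rz":0},{"grip":-1,"x":-2.04,"y":1.71,"z":0.3,"rx":-0.14,"ry":-0.167,"rz":0},{"grip":-1,"x":-2.46,"y":2.06,"z":0.3,"rx":-0.168,"ry":-0.2,"rz":0},{"grip":-1,"x":-2.46,"y":2.06,"z":0.3,"rx":-0.168,"ry":-0.2,"rz":0},{"grip":-1,"x":-2.46,"y":2.06,"z":0.3,"rx":-0.168,"ry":-0.2,"rz":0},{"grip":-1,"x":-2.46,"y":2.06,"z":0.3,"rx":-0.168,"ry":-0.2,"rz":0}]'
python3 t.py
```

```text
time: 23.6
tool_pos: [0.4499, -0.3807, 0.1918]
tcp_rot: [0.347, 0.838, 0.39, 0.162]
force: [-0.3, 1.0, -3.7]
finger_gap: 0.174
[-0.99  0.31  1.84  0.75  0.3  -0.93]
tool z [ 0.541 -0.454 -0.707] tool y(tray x) [ 0.541 -0.456  0.707]
lip [ 0.453 -0.383  0.068]
scene 0.59 [230. 302.]
side 0.82 [319. 356.]
side 0.76 [320. 384.]
side 0.21 [395. 205.]
```

View pics/side2.png

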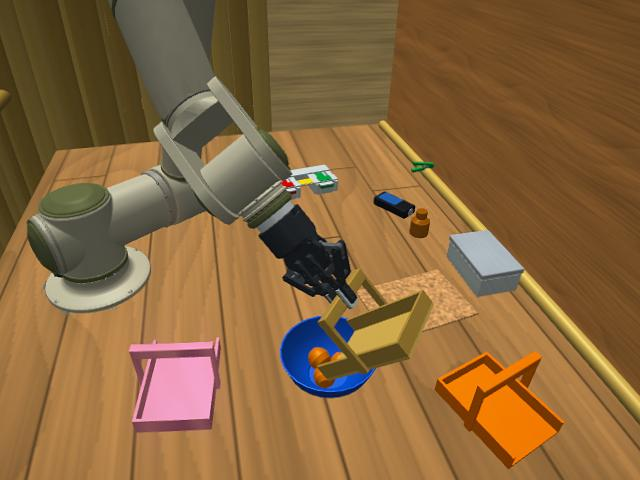

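All three nuts are in the bowl, at (318,356), (322,377) and (340,358). I lift straight up, then level the tray.

```bash
python3 -m crank '[{"grip":-1,"x":0,"y":0,"z":1,"rx":0,"ry":0,"rz":0},{"grip":-1,"x":0,"y":0,"z":3,"rx":0,"ry":0,"rz":0},{"grip":-1,"x":0,"y":0,"z":6,"rx":0,"ry":0,"rz":0},{"grip":-1,"x":0,"y":0,"z":9,"rx":0,"ry":0,"rz":0},{"grip":-1,"x":0,"y":0,"z":11,"rx":0.07,"ry":0.084,"rz":0},{"grip":-1,"x":0,"y":0,"z":11,"rx":0.14,"ry":0.167,"rz":0},{"grip":-1,"x":0,"y":0,"z":11,"rx":0.21,"ry":0.25,"rz":0},{"grip":-1,"x":0,"y":0,"z":11,"rx":0.28,"ry":0.334,"rz":0},{"grip":-1,"x":0,"y":0,"z":11,"rx":0.35,"ry":0.417,"rz":0},{"grip":-1,"x":0,"y":0,"z":11,"rx":0.43,"ry":0.51,"rz":0},{"grip":-1,"x":0,"y":0,"z":11,"rx":0.505,"ry":0.601,"rz":0},{"grip":-1,"x":0,"y":0,"z":11,"rx":0.505,"ry":0.601,"rz":0},{"grip":-1,"x":0,"y":0,"z":11,"rx":0.505,"ry":0.601,"rz":0}]'
python3 t.py
python3 - <<'E'
from h import *
import cv2
for n in("scene","side"):
    C=cam(n)
    for z in (.004,):
      for r in silhouettes(n,"mat")[:1]:
        cn=max(cv2.findContours(r["region"].astype(np.uint8),0,2)[0],key=cv2.contourArea).reshape(-1,2)
        q=cv2.minAreaRect((back(cn,z,C)[:,:2]*1000).astype(np.float32));print(n,"mat",round(r["p"],2),np.round(r["position"]),q)
E
```

```text
time: 25.1
tool_pos: [0.4496, -0.3804, 0.3008]
tcp_rot: [0.001, 0.907, 0.422, 0.0]
force: [0.8, 0.4, -4.0]
finger_gap: 0.17
[-0.9   0.42  1.08  0.    1.64 -0.2 ]
tool z [ 0.002 -0.002 -1.   ] tool y(tray x) [ 0.765 -0.644  0.002]
lip [ 0.385 -0.326  0.211]
scene 0.51 [216. 313.]
scene 0.48 [230. 316.]
side 0.77 [319. 357.]
side 0.67 [342. 361.]
scene mat 0.85 [320. 336.] ((663.9203491210938, -229.52090454101562), (214.07876586914062, 160.91786193847656), 8.11209774017334)
side mat 0.97 [426. 305.] ((663.7176513671875, -232.19735717773438), (213.0609130859375, 156.2495574951172), 8.2254056930542)
```

```bash
python3 -m crank '[{"grip":-1,"x":2,"y":1.4,"z":0,"rx":0,"ry":0,"rz":0.1},{"grip":-1,"x":5,"y":3.5,"z":0,"rx":0,"ry":0,"rz":0.22},{"grip":-1,"x":8,"y":5.5,"z":0,"rx":0,"ry":0,"rz":0.34},{"grip":-1,"x":11,"y":7.6,"z":0,"rx":0,"ry":0,"rz":0.46},{"grip":-1,"x":14,"y":9.7,"z":0,"rx":0,"ry":0,"rz":0.58},{"grip":-1,"x":17,"y":11.7,"z":0,"rx":0,"ry":0,"rz":0.7},{"grip":-1,"x":19.5,"y":13.4,"z":-2,"rx":0,"ry":0,"rz":0.8},{"grip":-1,"x":21.4,"y":14.8,"z":-5,"rx":0,"ry":0,"rz":0.843},{"grip":-1,"x":21.4,"y":14.8,"z":-9,"rx":0,"ry":0,"rz":0.843},{"grip":-1,"x":21.4,"y":14.8,"z":-13,"rx":0,"ry":0,"rz":0.843},{"grip":-1,"x":21.4,"y":14.8,"z":-16,"rx":0,"ry":0,"rz":0.843},{"grip":-1,"x":21.4,"y":14.8,"z":-18,"rx":0,"ry":0,"rz":0.843},{"grip":-1,"x":21.4,"y":14.8,"z":-18,"rx":0,"ry":0,"rz":0.843},{"grip":-1,"x":21.4,"y":14.8,"z":-18,"rx":0,"ry":0,"rz":0.843}]'
python3 t.py
```

```text
time: 26.9
tool_pos: [0.6636, -0.2323, 0.1222]
tcp_rot: [0.001, 0.655, 0.756, 0.0]
force: [1.2, -0.5, -3.1]
finger_gap: 0.166
[-0.5   0.75  1.    0.    1.4  -0.65]
tool z [ 0.001 -0.001 -1.   ] tool y(tray x) [0.99  0.142 0.001]
lip [ 0.58  -0.244  0.032]
scene 0.67 [225. 301.]
scene 0.63 [411. 194.]
scene 0.57 [214. 309.]
scene 0.56 [232. 315.]
side 0.85 [318. 375.]
side 0.85 [343. 363.]
side 0.77 [314. 355.]
```

```bash
python3 -m crank '[{"grip":-1,"x":0,"y":0,"z":-1,"rx":0,"ry":0,"rz":0},{"grip":-1,"x":0,"y":0,"z":-1.8,"rx":0,"ry":0,"rz":0},{"grip":-1,"x":0,"y":0,"z":-2.1,"rx":0,"ry":0,"rz":0},{"grip":-1,"x":0,"y":0,"z":-2.3,"rx":0,"ry":0,"rz":0},{"grip":-1,"x":0,"y":0,"z":-2.3,"rx":0,"ry":0,"rz":0}]'
```

```text
time: 27.6
tool_pos: [0.6631, -0.2319, 0.0999]
tcp_rot: [0.0, 0.655, 0.756, -0.0]
force: [-5.4, 3.0, 8.9]
finger_gap: 0.172
```

```bash
python3 -m crank '[{"grip":-0.3,"x":0,"y":0,"z":0,"rx":0,"ry":0,"rz":0},{"grip":0,"x":0,"y":0,"z":0,"rx":0,"ry":0,"rz":0},{"grip":0.2,"x":0,"y":0,"z":0,"rx":0,"ry":0,"rz":0},{"grip":0.2,"x":0,"y":0,"z":0,"rx":0,"ry":0,"rz":0},{"grip":0.2,"x":0,"y":0,"z":3,"rx":0,"ry":0,"rz":0},{"grip":0.2,"x":0,"y":0,"z":7,"rx":0,"ry":0,"rz":0},{"grip":0.2,"x":-1,"y":0,"z":11,"rx":0,"ry":0,"rz":0},{"grip":0.2,"x":-4,"y":-1,"z":15,"rx":0,"ry":0,"rz":0},{"grip":0.2,"x":-7,"y":-3,"z":18,"rx":0,"ry":0,"rz":0},{"grip":0.2,"x":-10,"y":-6,"z":21,"rx":0,"ry":0,"rz":0},{"grip":0.2,"x":-10,"y":-6,"z":24,"rx":0,"ry":0,"rz":0},{"grip":0.2,"x":-10,"y":-6,"z":24,"rx":0,"ry":0,"rz":0},{"grip":0.2,"x":-10,"y":-6,"z":24,"rx":0,"ry":0,"rz":0}]'
python3 - <<'E'
from h import *
C=cam("wrist");save(C,"w13.png")
for k,z in[("tray",.01),("nut1",.03),("bowl",.06)]:
  for r in search_frame("wrist",k)[:5]:print(k,round(r["p"],2),np.round(r["position"]),back(r["position"],z,C)[0].round(3))
S=cam("side");save(S,"side3.png")
for n in("scene","side"):
    Cs=cam(n)
    for x in silhouettes(n,"bowl")[:1]:
        cn=cv2.convexHull(np.argwhere(x["region"])[:,::-1].astype(np.int32)).reshape(-1,2)
        print(n,"bowl",cv2.minEnclosingCircle((back(cn,.065,Cs)[:,:2]*1000).astype(np.float32)))
    for r in search_frame(n,"nut1")[:6]:print(n,"nut",round(r["p"],2),np.round(r["position"]),back(r["position"],.035,Cs)[0].round(3))
    print(*patches(Cs,.03,amin=30),sep="\n")
    for k in("perfume","torch"):
        for r in search_frame(n,k)[:1]:print(k,np.round(r["position"]))
E
```

```text
time: 28.9
tool_pos: [0.5633, -0.2922, 0.3385]
tcp_rot: [0.0, 0.655, 0.756, 0.0]
force: [-0.5, 0.6, -0.8]
finger_gap: 0.601
tray 0.96 [409. 154.] [ 0.67  -0.229  0.01 ]
tray 0.91 [ 44. 184.] [ 0.181 -0.337  0.01 ]
tray 0.69 [362. 340.] [ 0.658 -0.515  0.01 ]
nut1 0.95 [211. 218.] [ 0.421 -0.347  0.03 ]
nut1 0.78 [238. 238.] [ 0.459 -0.37   0.03 ]
nut1 0.57 [211. 246.] [ 0.423 -0.387  0.03 ]
bowl 0.86 [200. 237.] [ 0.417 -0.365  0.06 ]
scene bowl ((438.796875, -369.728271484375), 89.73421478271484)
scene nut 0.71 [214. 310.] [ 0.424 -0.391  0.035]
scene nut 0.63 [227. 302.] [ 0.43  -0.354  0.035]
scene nut 0.48 [232. 315.] [ 0.469 -0.37   0.035]
('red', array([471. , 288.9]), (51.3, 31.8), -84.6)
('yellow', array([530.5, 283.6]), (32.9, 22.2), 6.7)
perfume [416. 294.]
torch [438. 268.]
side bowl ((435.642333984375, -376.32403564453125), 89.73970794677734)
side nut 0.89 [315. 356.] [ 0.417 -0.352  0.035]
side nut 0.71 [341. 362.] [ 0.458 -0.374  0.035]
side nut 0.7 [321. 378.] [ 0.415 -0.401  0.035]
('red', array([480.5, 290.4]), (48.5, 37.4), 80.4)
('yellow', array([ 586.5, -260.2]), (24.6, 16.2), -50.8)
('yellow', array([540.1, 292.6]), (38.0, 30.5), -11.8)
('green', array([596.1, 310.9]), (51.6, 36.4), 89.9)
perfume [420. 222.]
torch [391. 204.]
```

View pics/w13.png

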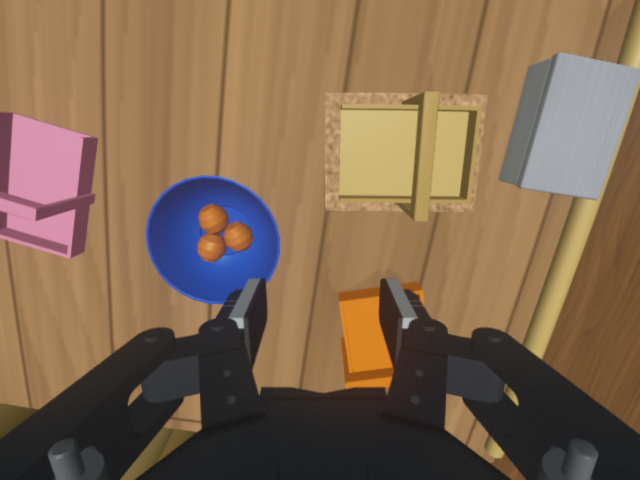

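The tray is level, empty and centred on the mat with about 18 mm margin at the lip. All three nuts are in the bowl at (212,218), (238,236) and (211,247). Last look is at the case.

```bash
python3 - <<'E'
import cv2,numpy as np
from h import *
S=cam("side")[0][150:210,250:350];C=cam("scene")[0][160:230,365:465]
a=cv2.resize(S,(600,360)[:2],interpolation=3);b=cv2.resize(C,(600,240*600//600),interpolation=3)
cv2.imwrite("pics/case.png",np.vstack([cv2.resize(S,(500,300),interpolation=3),cv2.resize(C,(430,300),interpolation=3)[:, :] if 0 else cv2.resize(C,(500,300),interpolation=3)])[:,:,::-1])
E
```

```text
(no output)
```

View pics/case.png

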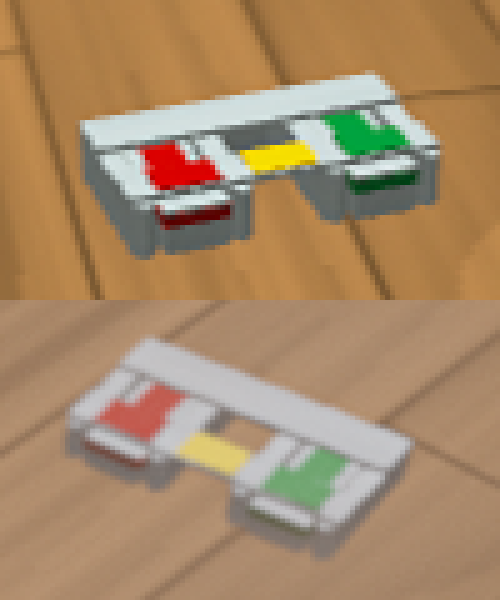

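Both tins sit lid up with their ends level with the nose tips, the middle sleeve is empty, and neither has moved. Handing in.

```bash
python3 -c "
from bench import env
print(env.get_obs()['time'],env.get_obs()['force']);print(env.close_job())"
```

```text
29.75 [-0.38156665 -0.11913974  0.682165  ]
the job is handed in; nothing more can be done
None
```

The job is handed in, finished at about 30 s of the 210 s allowed.

**Tins:** I slid red and green into their own sleeves, lid up, and pushed each against the stop. Both held at about 22 N and stopped at the same depth, within 0.2 mm of each other. The yellow tin was not on the table.

**Nuts and tray:** I lifted the tray by its bar and tipped the nuts into the bowl. The last pictures show all three nuts in the bowl, none elsewhere, and the bowl standing where it was. The empty tray is back down level on the mat, with the tool within about 1 mm of the measured centre.

**Left alone:** The perfume bottle, the torch and the two look-alike trays look unmoved in the pictures.

**Checks that didn't fully agree:**
- **Tin depth:** The tin ends stand level with the nose tips, about 7 mm proud of the roof edge. I took the hard stop as fully home, and it matches the measured back of the case to about 2 mm.
- **Tray weight:** The wrist force hardly changed after pouring (about 3.7 N before, 4.0 N after). I relied on the pictures to confirm the tray was empty.

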